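# Feed the heat sink down to the escapement stop

### The arm

A 6-joint arm with a two-finger parallel gripper is mounted at the origin on a cart in front of the work surface, level with it; the furniture and walls round the work are solid. World frame = base frame: x ahead of the robot, y to its left, z up, the work surface at z = 0. Lengths are in m, angles in rad, forces in N, time in s.
With the tool pointing down it reaches from about 0.35 to 1 m from the base axis. Payload 7.1 kg.
Tool frame: the origin (TCP) lies between the finger pads; the fingertips stand 22 mm ahead of it and the grasp point (between the pads) lies 3 mm ahead of it; z points along the fingers, y is the line along which they close (so a half turn about z gives the same grasp; the last joint's range is limited). The gripper opens to 85 mm and grips with 20 to 120 N. Pads are 22 mm wide; open, the fingers measure 114 mm over their backs; the gripper's body (76 mm by 85 mm) begins 54 mm behind the grasp point. The pads swing forward as they close: fully open they stand 13 mm farther back than shut.
Start: joints at [1.196, 0.423, 1.63, -0, 1.089, -0.019], TCP at [0.218, 0.586, 0.253] pointing down, gripper open.
Joint ranges: [-3, 3], [-0.9, 2.11], [0.09, 2.58], [-1.31, 4.45], [0.11, 2.69], [-2.54, 2.54]. Speed limits (rad/s): [2.39, 2.39, 3.01, 3.14, 3.14, 3.14].

### API

Orientations are given as a rotation vector (axis times angle).
In Python, from rig import manip gives the robot as it stands. The module is installed in compiled form; this text tells all that it offers. Calls block until the motion is done:
- manip.move_to(position, orientation): joint-space move of the TCP to a pose.
- manip.servo_line(position, orientation=None, rate=0.15): straight line of the TCP; orientation=None keeps the orientation; rate is the mean speed in m/s.
- manip.set_joints(angles): joint-space move.
- manip.command_gripper(opening, f_grip=None): finger opening in m; f_grip is the grip in N (None keeps the last); returns when the fingers have stopped.
- manip.hold(seconds).
- manip.solve_ik(position, orientation): joint angles nearest the present ones, or None.
- manip.camera(name): name is "scene" or "top"; returns a dict with "image" (384x512x3 uint8, red, green, blue), "fx", "fy", "cx", "cy" (pixels), "cam_to_world" (4x4, takes a point from camera to world coordinates). Camera axes: x right, y down, z forward; pixel columns grow to the right and rows downward; lengths in m; the calibration is good to about 2 mm. A picture is of the moment at which its call begins. There is no depth.
A pose or a line that the arm cannot do raises manip.IKError and nothing moves.
- manip.sign_off(): hands the job in; it is judged then, once.
Readings, each from a call of its own:
- manip.get_time(): time.
- manip.get_joint_positions(): joint angles.
- manip.get_joint_vel(): joint speeds.
- manip.get_tau(): joint torques, N m.
- manip.get_position(): TCP position.
- manip.get_ee_rot(): TCP orientation.
- manip.get_contact_force(): force on the tool from outside, world axes, zero at the start.
- manip.get_torque(): the same for the moment, N m.
- manip.get_width(): finger opening in m.
- manip.get_grip_force(): force on a finger pad.
Only numpy, scipy, OpenCV 4.12 (cv2) and the standard library are available. Lean on these libraries where they do the work, as an engineer would, in place of code of your own. Each camera call takes 0.05 s, during which the arm holds its last target. There are 200 camera calls.

### The job

Push the aluminium heat sink off the level infeed and down its lane of the chute until it rests squarely against the orange escapement stop at the low end. Keep it on the deck of its own lane all the way (do not lift it out), and leave the round tin in the other lane where it is.

Things in the scene. Friction and masses are not known exactly. Their poses are not given: they have to be found in the camera images.
- heat_sink: loose finned bare-aluminium block, 60 mm (its x) x 64 mm (its y) x 30 mm high, 0.1 to 0.16 kg; origin at the centre of its underside, z up. It starts on the level infeed in either lane, its x axis within 5 degrees of the chute's x. Resting against the stop its origin is at x = 0.0955, z = 0.0387 in the chute's frame, tilted 14 degrees like the deck.
- flux_tin: round tin with a yellow lid, 51 mm diameter, 20 mm high, loose, standing on the level infeed of the other lane; origin at the centre of its underside. A bystander: to be left there.
- chute: fixed two-lane feed chute, black deck, blue lane walls. Origin on the worktop under it, z up, x level, pointing down the lanes. Lane centres at y = +0.041 and -0.041; lanes 74 mm wide, walls 12 mm above the deck. Level infeed from x = -0.19 (open end) to -0.05 at z = 0.075, then the deck slopes down at 14 degrees. Parts do not slide by themselves but stay where pushing leaves them.
- chute_brow (a point): point on the deck (under the middle wall's line, chute y = 0) at the brow where the level infeed ends and the slope begins: chute x = -0.05, z = 0.075. The orange stop blade of each lane, 66 mm wide and rigid, stands 21 mm up square to the sloped deck; its face is 180 mm down the slope from the brow (chute x = 0.125, z = 0.031 on the deck).
Mind the look-alikes: they are no part of the job. Several things have the shape of the heat_sink; the one meant has the colours described above.

How it is judged:
By the outcome, as a careful person would: the job done as asked, in the order asked, and still so for the second after the job is handed in, with the robot touching nothing.
It also fails if it takes over 35 s, if anything falls off the work surface, if the arm or the gripper's body presses on something with over 40 N, if the wrist force passes 120 N, or if a joint passes its speed limit or range.

## Working session

There is one attempt and no reset: what is moved stays moved. The work goes in short steps, each a Python script; the robot and the scene stay as the last script left them, time stands still between calls to the robot, and variables do not carry over. Pictures are saved under pics/ and viewed, at most 10 in all, crops included, and the job is handed in when it is done.

```bash
mkdir -p pics; ls
python3 - <<'E'
from rig import manip
import cv2,numpy as np
for n in("scene","top"):
    c=manip.camera(n);cv2.imwrite(f"pics/{n}0.png",c["image"][:,:,::-1]);np.savez(f"{n}0.npz",**c)
    print(n,c["fx"],c["fy"],c["cx"],c["cy"],np.round(c["cam_to_world"],3).tolist())
E
```

```text
pics
scene 434.33598983713614 434.33598983713614 257.3127640858348 194.91916144412997 [[0.876, -0.172, 0.451, -0.012], [-0.483, -0.345, 0.805, -0.696], [0.017, -0.923, -0.385, 0.499], [0.0, 0.0, 0.0, 1.0]]
top 406.56102162204417 406.56102162204417 260.8929299880735 189.98177504647285 [[-0.066, -0.976, 0.206, 0.302], [-0.998, 0.066, -0.008, 0.16], [-0.006, -0.207, -0.978, 0.908], [0.0, 0.0, 0.0, 1.0]]
```

View pics/scene0.png

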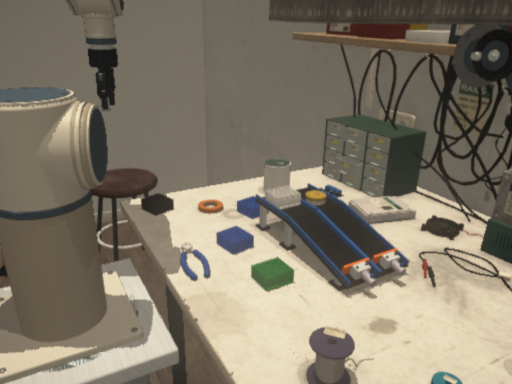

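View pics/top0.png

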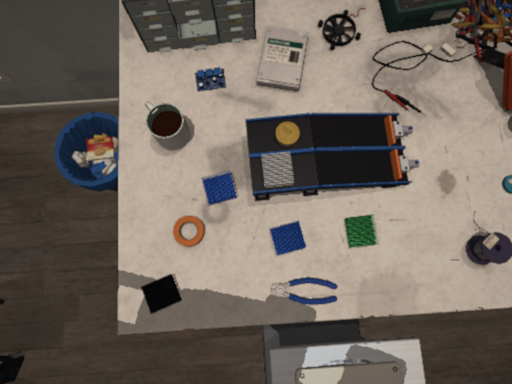

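The scene view shows the grey sink on the infeed at about (283,197) and the tin at (316,195). The top view has the sink at (277,169) in the near lane, the tin at (288,133) and the orange stops at (393,130) and (402,167). Next I'll look closer and extract masks.

Run:
```python
import cv2,numpy as np
t=np.load("top0.npz")["image"];s=np.load("scene0.npz")["image"]
a=cv2.resize(t[100:210,235:425],None,fx=4,fy=4,interpolation=cv2.INTER_CUBIC)
cv2.imwrite("pics/tc.png",a[:,:,::-1])
b=cv2.resize(s[170:300,240:420],None,fx=4,fy=4,interpolation=cv2.INTER_CUBIC)
cv2.imwrite("pics/sc.png",b[:,:,::-1])
for n,im,(r0,r1,c0,c1) in(("top",t,(100,210,235,425)),("scene",s,(170,300,240,420))):
    h=cv2.cvtColor(im[r0:r1,c0:c1],cv2.COLOR_RGB2HSV)
    for k,lo,hi in(("orange",(3,150,120),(16,255,255)),("yellow",(18,100,90),(32,255,255)),("grey",(0,0,105),(180,60,255)),("blue",(100,130,60),(125,255,255))):
        m=cv2.inRange(h,lo,hi)
        for c in cv2.findContours(m,0,2)[0]:
            if cv2.contourArea(c)>25:
                x,y=c.reshape(-1,2).mean(0); r=cv2.minAreaRect(c)
                print(n,k,cv2.contourArea(c),np.round(np.array(r[0])+(c0,r0),1),np.round(r[1],1),round(r[2],1))
```

```text
top orange 50.0 [397.6 163.1] [28.6  2.9] 80.1
top orange 45.0 [391.6 128.5] [27.5  2.8] 80.1
top yellow 409.0 [287.5 133. ] [22. 23.] 90.0
top grey 20441.0 [329.5 154.5] [109. 189.] 90.0
top blue 76.0 [286.5 189. ] [ 2.2 65.5] 84.3
top blue 123.5 [364.5 183.4] [ 2.5 87.1] 87.4
top blue 36.5 [260.  154.1] [ 4.  20.4] 83.7
top blue 335.5 [338.  148.6] [  5.  132.1] 87.7
scene orange 76.5 [354.5 263.6] [ 7.6 29. ] 61.2
scene orange 56.5 [384.6 254.8] [ 7.  25.3] 71.6
scene yellow 169.0 [315. 195.] [10. 20.] 90.0
scene grey 33.0 [373.4 186.5] [18.1  8.2] 15.9
scene grey 13993.0 [329.5 234.5] [129. 179.] 90.0
```

View pics/tc.png

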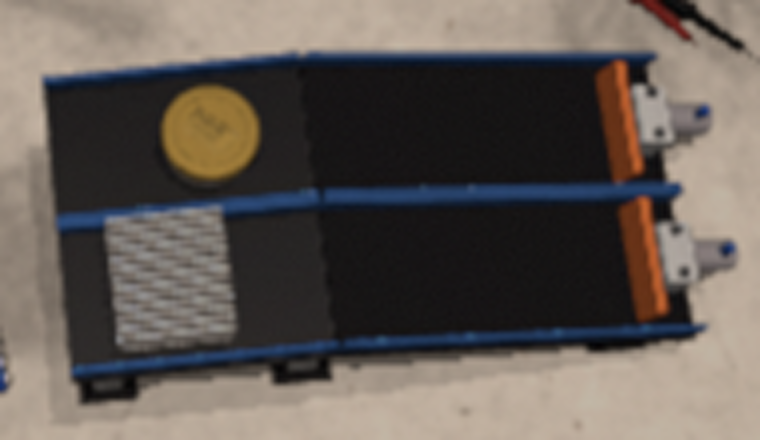

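View pics/sc.png

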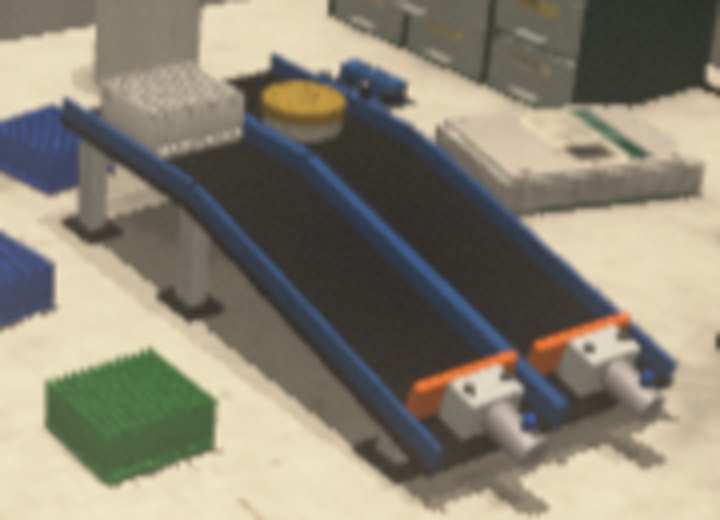

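Both crops are clear. In the top crop the sink's corners are about (105,218), (220,205), (237,335) and (118,350), and the tin is at (210,133). The wall creases are at (300,57), (320,193) and (337,345). I'll triangulate these.

```bash
cat > geo.py <<'E'
import numpy as np,cv2
def load(n):
    c=np.load(n+".npz");return c
def ray(c,px):
    d=np.array([(px[0]-c["cx"])/c["fx"],(px[1]-c["cy"])/c["fy"],1.]);M=c["cam_to_world"]
    return M[:3,3],M[:3,:3]@d
def plane(c,px,z):
    o,d=ray(c,px);return o+d*(z-o[2])/d[2]
def tri(c1,p1,c2,p2):
    o1,d1=ray(c1,p1);o2,d2=ray(c2,p2)
    t=np.linalg.lstsq(np.c_[d1,-d2],o2-o1,rcond=None)[0]
    a,b=o1+t[0]*d1,o2+t[1]*d2
    return (a+b)/2,np.linalg.norm(a-b)
E
python3 - <<'E'
from geo import *
from scipy.optimize import least_squares
T,S=load("top0"),load("scene0")
tp=lambda x,y:(234.6+x/4,99.6+y/4); sp=lambda x,y:(239.6+x/4,169.6+y/4)
P={"mid crease":((320,193),(313,158),(-.05,0,.087)),"near crease":((337,345),(193,187),(-.05,-.082,.087)),"far crease":((300,57),(408,128),(-.05,.082,.087)),
"near top":((75,371),(66,105),(-.19,-.082,.087)),"far top":((45,80),(277,62),(-.19,.082,.087)),
"mid low":((680,190),(558,408),None),"near low":((703,328),(433,455),None),"far low":((653,57),(670,368),None),
"tin":((210,133),(304,98),None),"sink nearR":((237,335),(165,125),None),"sink farR":((220,205),(243,93),None),"sink farL":((105,218),(172,65),None)}
A=[];B=[]
for k,(a,b,m) in P.items():
    p,g=tri(T,tp(*a),S,sp(*b));print(k,np.round(p,4),round(g,4))
    if m:A.append(p);B.append(m)
A=np.array(A);B=np.array(B)
# planar rigid fit
a=A[:,:2]-A[:,:2].mean(0);b=B[:,:2]-B[:,:2].mean(0)
yaw=np.arctan2((b[:,0]*a[:,1]-b[:,1]*a[:,0]).sum(),(a*b).sum())
R=np.array([[np.cos(yaw),-np.sin(yaw)],[np.sin(yaw),np.cos(yaw)]])
o=A[:,:2].mean(0)-R@B[:,:2].mean(0)
print("chute",o,np.degrees(yaw),"res",np.round(A[:,:2]-(B[:,:2]@R.T+o),4).tolist(), (A[:,2]-B[:,2]).mean())
q=np.array([plane(T,tp(*x),.105)[:2] for x in((105,218),(220,205),(237,335),(118,350))])
qc=(q-o)@R;print("sink corners chute",np.round(qc,4).tolist(),qc.mean(0))
print("tin chute",(plane(T,tp(210,133),.095)[:2]-o)@R)
np.savez("chute.npz",o=o,R=R,yaw=yaw)
E
```

```text
mid crease [0.5589 0.0344 0.084 ] 0.0011
near crease [0.4762 0.0334 0.0837] 0.0015
far crease [0.6335 0.0391 0.087 ] 0.0035
near top [0.4712 0.17   0.0829] 0.0029
far top [0.6332 0.1758 0.0812] 0.0012
mid low [ 0.5615 -0.1739  0.0332] 0.0039
near low [ 0.4816 -0.1757  0.0318] 0.0048
far low [ 0.6422 -0.1703  0.0316] 0.0034
tin [0.5924 0.0907 0.0945] 0.0012
sink nearR [0.4848 0.0845 0.099 ] 0.0054
sink farR [0.5478 0.0902 0.1065] 0.0035
sink farL [0.5412 0.1514 0.1052] 0.0123
chute [ 0.55806475 -0.01539909] -88.12744239430212 res [[0.0025, -0.0001], [0.0017, 0.0015], [-0.0049, 0.0018], [0.0013, -0.0018], [-0.0006, -0.0014]] -0.0032365368065870037
sink corners chute [[-0.1644, -0.0057], [-0.1049, -0.0047], [-0.1041, -0.0737], [-0.1648, -0.0754]] [-0.13455485 -0.03987582]
tin chute [-0.10463172  0.03815359]
```

The numbers are consistent: the sink is at chute (-0.134, -0.040), yaw about 0 to 1°, with its top at about 0.105. I'll push with two fingers spread 30 mm across the lane, starting with an approach behind the sink and a touch on the deck to find the tip height.

```bash
cat > h.py <<'E'
import numpy as np
from rig import manip
from scipy.spatial.transform import Rotation as Ro
k=np.load("chute.npz");o=k["o"];yaw=np.radians(-88.2)
C=Ro.from_euler("z",yaw)
def W(p): return C.apply(p)+[o[0],o[1],0]
def ori(pitch,s=1):   # tool z into the deck tilted by pitch, tool y along +-chute y
    z=-np.array([np.sin(pitch),0,np.cos(pitch)]);y=np.array([0,s,0.])
    return (C*Ro.from_matrix(np.c_[np.cross(y,z),y,z])).as_rotvec()
def tcp(tip,pitch,L): # tip in chute frame -> world TCP
    n=np.array([np.sin(pitch),0,np.cos(pitch)]);return W(np.array(tip)+L*n)
E
python3 - <<'E'
from h import *
import cv2
L=.022
def j(s): return manip.solve_ik(tcp((-.19,-.041,.2),0,L),ori(0,s))
for s in(1,-1): print(s,j(s), manip.solve_ik(tcp((.09,-.041,.05),.244,L),ori(.244,s)))
s=min((1,-1),key=lambda s:9 if j(s) is None else abs(j(s)[5]))
print("s",s)
manip.command_gripper(.03)
manip.move_to(tcp((-.19,-.041,.2),0,L),ori(0,s))
manip.servo_line(tcp((-.186,-.041,.105),0,L),rate=.1)
f0=np.array(manip.get_contact_force());z=.105
while z>.07:
    z-=.0015;manip.servo_line(tcp((-.186,-.041,z),0,L),rate=.03)
    f=np.array(manip.get_contact_force())-f0
    if np.linalg.norm(f)>3:break
print("z",z,f,manip.get_width(),manip.get_position(),manip.get_time())
for n in("scene","top"):
    c=manip.camera(n);np.savez(n+"1.npz",**c)
S=np.load("scene1.npz")["image"][110:300,220:420];T=np.load("top1.npz")["image"][80:270,220:420]
cv2.imwrite("pics/p1.png",cv2.resize(np.hstack([S,T]),None,fx=2,fy=2,interpolation=2)[:,:,::-1])
E
```

```text
1 [ 3.04703057e-01  3.39486025e-01  1.84430415e+00 -4.44089210e-16
  9.57802480e-01  2.73287130e-01] [-0.35234094  0.6059308   1.88672196  0.32790476  0.76920795 -0.6340196 ]
-1 None [-0.35234094  0.6059308   1.88672196  0.32790476  0.76920795  2.50757305]
s 1
z 0.07349999999999997 [-2.3475461  -1.95476477 12.45315347] 0.03005269291063995 [0.51139389 0.16926273 0.09654911] 8.8667
```

View pics/p1.png

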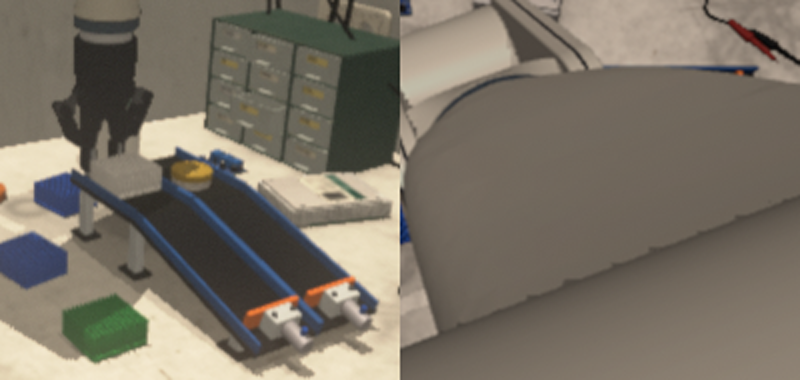

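The tips touched at TCP z = 0.0965, which puts the deck at 0.075 as it should be. The fingers stand at about (105,165) in the crop, behind the sink and centred in the lane. Now I'll push.

Run:
```python
from h import *
import cv2
L=.022;B=np.radians(14);Y=-.041;c=.005
ax=C.apply([np.cos(B),0,-np.sin(B)])
def go(x,p,r=.05):
    z=.075-max(0,x+.05)*np.tan(B)+c/ (np.cos(B) if x>-.05 else 1)
    manip.servo_line(tcp((x,Y,z),p,L),ori(p),rate=r)
    f=np.array(manip.get_contact_force());return f
manip.servo_line(tcp((-.186,Y,.075+c),0,L),rate=.03)
f0=np.array(manip.get_contact_force());print("f0",f0)
for x,p in((-.12,0),(-.1,0),(-.085,.08),(-.07,.16),(-.055,B),(-.02,B),(.02,B),(.045,B)):
    f=go(x,p)-f0;print(x,np.round(f,1),"along",round(f@ax,1))
    if np.linalg.norm(f)>25:break
print(manip.get_time())
cm=manip.camera("scene");np.savez("scene2.npz",**cm)
cv2.imwrite("pics/p2.png",cv2.resize(cm["image"][130:310,240:420],None,fx=3,fy=3,interpolation=2)[:,:,::-1])
```

```text
f0 [ 0.70528766 -0.54667745  0.17046132]
-0.12 [-1.1  0.2 -0.7] along -0.0
-0.1 [-0.8 -0.  -0.2] along 0.0
-0.085 [-0.8  1.1  0.1] along -1.1
-0.07 [-0.3  1.  -0.4] along -0.8
-0.055 [-1.1  0.1  0.3] along -0.2
-0.02 [-0.2  0.7  0.3] along -0.7
0.02 [-1.1 -0.4  0.1] along 0.3
0.045 [-0.6  0.3  0.2] along -0.4
15.3083
```

View pics/p2.png

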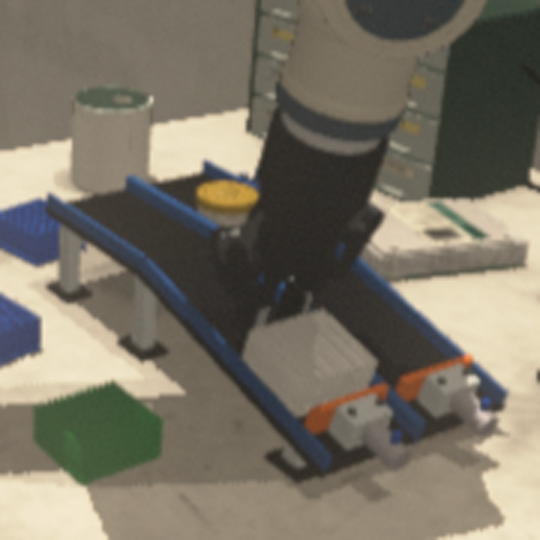

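The sink is at about (310,360) in the crop, on its deck and just short of the stop. The tin hasn't moved. I'll finish with small force-checked steps.

Run:
```python
from h import *
import cv2
L=.022;B=np.radians(14);Y=-.041;c=.005
ax=C.apply([np.cos(B),0,-np.sin(B)])
def go(x,r,up=0):
    z=.075-(x+.05)*np.tan(B)+(c+up)/np.cos(B)
    manip.servo_line(tcp((x,Y,z),B,L),ori(B),rate=r)
f0=np.array([.7,-.55,.17]);x=.045
while x<.064:
    x+=.001;go(x,.03);manip.hold(.05)
    a=-(np.array(manip.get_contact_force())-f0)@ax
    if x>.05:print(round(x,3),round(a,1))
    if a>6:break
go(x-.02,.08);go(x-.02,.15,.12)
manip.servo_line(tcp((-.15,Y-.0,.3),B,L),rate=.3)
print(manip.get_time())
for n in("scene","top"):
    cm=manip.camera(n);np.savez(n+"3.npz",**cm)
S=np.load("scene3.npz")["image"][170:300,240:420];T=np.load("top3.npz")["image"][95:225,235:425]
cv2.imwrite("pics/p3.png",cv2.resize(np.hstack([S,T]),None,fx=2.1,fy=2.1,interpolation=2)[:,:,::-1])
```

```text
0.051 0.6
0.052 0.5
0.053 1.3
0.054 0.5
0.055 0.9
0.056 -0.1
0.057 5.9
0.058 11.9
21.5333
```

View pics/p3.png

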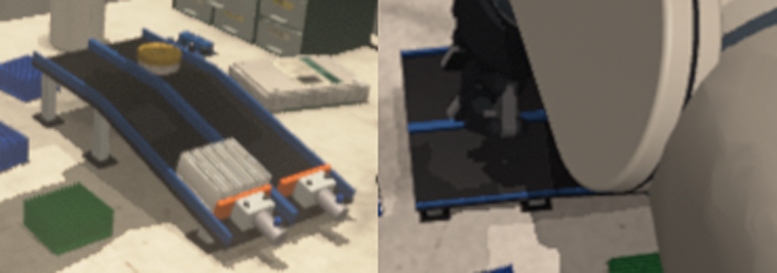

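The sink rests flat against the orange stop at about (225,170) in the crop, its edge parallel to the blade. Force rose at finger x = 0.057, against 0.056 predicted. I'll check numerically that the tin is unmoved, then hand in.

Run:
```python
import cv2,numpy as np
from rig import manip
for n in(0,3):
    h=cv2.cvtColor(np.load(f"scene{n}.npz")["image"][180:215,300:335],cv2.COLOR_RGB2HSV)
    print(np.argwhere(cv2.inRange(h,(18,100,90),(32,255,255))).mean(0))
print(manip.get_contact_force(),manip.sign_off())
```

```text
[15.17010309 15.10824742]
[15.20418848 15.19371728]
the job is handed in; nothing more can be done
[ 0.33283744 -0.89614701  0.14179773] None
```

The heat sink rests squarely against the orange stop in its own lane, the tin is where it started, and the job was handed in at about 22 s of the 35 s allowed.

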